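Trial-fit a trailer hub on its stub axle

TASK

Trial-fit the trailer hub dry on the stub axle that stands clamped in the vice: slide the large inner bearing down onto the spindle's shoulder, then the hub over it, then the small outer bearing into the hub's nose, and the washer on top, each fully home and flat before the next goes on. Let go of everything, so that it is ready for the nut, and leave the castle nut, the dust cap and the grease tin where they are.

Things in the scene. Friction and masses are not known exactly. Their poses are not given: they have to be found in the camera images.
- stub_axle: Low blue-grey drill vice fixed to the bench, clamping a bare steel stub axle upright. Origin on the bench under the axle's axis, z up. Vice 72 mm high, 150 x 118 mm; its screw and cross handle (36 mm up) reach 105 mm from the axis along +x. Fitted parts have 1.5 to 3 mm play each side and slide down by their own weight when let go around the spindle.
- spindle_seat (a point): Point on the axle's axis at its shoulder, a flat collar 48 mm across, 80 mm above the bench; z up. The spindle rises 88 mm above it: 32 mm diameter to 18 mm, 23 mm from 30 to 56, 18 mm thread from 59, chamfered to 10 mm at its end. Built up, above this point: inner bearing 0-17 mm, hub 3-68, outer bearing 46-60, washer 60-66 (its top 2 mm below the hub's rim).
- hub_mid (a point): Cast grey wheel hub, 0.85 kg, 65 mm high, standing nose up as it goes on. Point on its axis 32.5 mm above its underside, z up. Back 74 mm across with a hollow below, 66 wide, 14 deep, for the inner bearing; flange 130 mm across, 18 to 30 mm up; straight nose 64 mm across from 30 to 65 mm up, the place to grip, hollow 54 wide, 22 deep for the outer bearing; bore 30 mm or more.
- inner_bearing_mid (a point): The large tapered roller bearing (inner ring, rollers and cage, steel), 62 mm outer diameter, bore 35 mm, 17 mm high, 0.22 kg, lying wide end down, the way it goes on. Point on its axis, half-way up (8.5 mm). Its side is straight for the lower 8 mm, then tapers to 53 mm across at the top.
- outer_bearing_mid (a point): The small tapered roller bearing, steel, 48 mm outer diameter, bore 26 mm, 14 mm high, 0.11 kg, lying narrow end down, the way it goes on. Point on its axis, half-way up (7 mm). Its side is straight for the upper 7 mm and tapers to 43 mm across at the bottom.
- washer_mid (a point): The flat steel spindle washer, 36 mm outer diameter, hole 21 mm, 6 mm thick, 0.04 kg, lying flat on the bench. Point at its centre (3 mm up).
- castle_nut: Bystander, to be left alone: hexagonal steel castle nut, 30 mm across the flats, 24 mm high. Origin at the centre of its underside.
- dust_cap: Bystander, to be left alone: domed steel dust cap without a hole, 56 mm across, 33 mm high. Origin at the centre of its underside.
- grease_tin: Bystander, to be left alone: closed round yellow tin with a steel rim, 72 mm across, 50 mm high. Origin at the centre of its underside.
Not all that is in view belongs to the job. Leave any brown or pink look-alike of the part that bears inner_bearing_mid alone.

How it is judged:
On the way, in this order (a step that is already met when the one before it is completed fails the run):
1. the inner bearing lies flat on the spindle's shoulder (z of inner_bearing_mid in the frame of spindle_seat between 0.0055 and 0.0115 m and horizontal distance between inner_bearing_mid and spindle_seat below 0.005 m and angle between inner_bearing_mid's own z axis and vertical below 0.06 rad), for 0.2 s.
2. the hub sits fully down over the inner bearing (all of step 1 and z of hub_mid in the frame of spindle_seat between 0.0325 and 0.0385 m and horizontal distance between hub_mid and spindle_seat below 0.007 m and angle between hub_mid's own z axis and vertical below 0.06 rad), for 0.2 s.
3. the outer bearing sits on its ledge in the hub's nose (all of step 2 and z of outer_bearing_mid in the frame of spindle_seat between 0.05 and 0.056 m and horizontal distance between outer_bearing_mid and spindle_seat below 0.005 m and angle between outer_bearing_mid's own z axis and vertical below 0.08 rad), for 0.2 s.
At the end, for the whole second after the job is handed in: All four parts rest on the spindle within 3 mm of their built-up heights: inner bearing on the shoulder, hub over it, outer bearing in the nose, washer on top; bearings and washer within 5 mm of the axis, hub 7 mm; flat within 3.4 degrees (outer bearing 4.6, washer 5.7) (all of step 3 and z of washer_mid in the frame of spindle_seat between 0.06 and 0.066 m and horizontal distance between washer_mid and spindle_seat below 0.005 m and angle between washer_mid's own z axis and vertical below 0.1 rad and linear speed of each of hub, inner_bearing, outer_bearing, washer below 0.02 m/s); the robot touches nothing.
It fails at once if the castle nut is shifted by more than 30 mm (distance of castle_nut from where it was at the start of the episode above 0.03 m).
It fails at once if the dust cap is shifted by more than 30 mm (distance of dust_cap from where it was at the start of the episode above 0.03 m).
It fails at once if the grease tin is shifted by more than 30 mm (distance of grease_tin from where it was at the start of the episode above 0.03 m).
It also fails if it takes over 141 s, if anything falls off the work surface, if the arm or the gripper's body presses on something with over 40 N, if the wrist force passes 120 N, or if a joint passes its speed limit or range.

ROBOT

A 6-joint arm with a two-finger parallel gripper is mounted at the origin on the work surface. World frame = base frame: x ahead of the robot, y to its left, z up, the work surface at z = 0. Lengths are in m, angles in rad, forces in N, time in s.
With the tool pointing down it reaches from about 0.375 to 0.9 m from the base axis. Payload 3.1 kg.
Tool frame: the origin (TCP) lies on the centre line of the jaws, within the pads' length; the fingertips stand ahead of it and the grasp point (between the pads) lies 3 mm ahead of it (robot.tip_reach is the z of the fingertips in the tool frame, in m); z points along the fingers, y is the line along which they close (so a half turn about z gives the same grasp; the last joint's range is limited). The gripper opens to 87 mm and grips with 3 to 60 N. Pads are 19 mm wide; open, the fingers measure 117 mm over their backs; the gripper's body (75 mm by 190 mm) begins 51 mm behind the grasp point.
Start: joints at [-1.502, 0.527, 1.433, -0, 1.181, -0.178], TCP at [0.153, -0.606, 0.245] pointing down, gripper open.
Joint ranges: [-3.08, 3.08], [-0.75, 2.2], [0.22, 2.44], [-1.43, 4.57], [0, 2.65], [-2.85, 2.85]. Speed limits (rad/s): [2.79, 2.79, 3.14, 3.14, 3.14, 3.14].

INTERFACE

Orientations are given as a unit quaternion [x, y, z, w].
In Python, from rig import sensors, eyes, ticket, robot gives the robot as it stands.
- The arm moves only by the tool drive_tool, never from a script. Its argument "deltas" is a list that holds one entry, the list of rows, each a list of 6 numbers: the shift along the tool's x, y, z in mm, then the turn, a rotation vector about the tool's x, y, z in rad. A call has 1 to 8 rows; each row shifts and turns the commanded pose from where the row before left it, along the tool's axes as they then stand; what a row does not reach is not made up. A row lasts 1/12 s, in which the tool goes at most 41.7 mm and 7.16 degrees, less where a joint would pass 70% of its speed; a pose out of reach is approached as far as the arm can. A call is refused whole if a number of a shift passes 41.7 or a number of a turn 0.125, either way. A call with a gripper value outside its range is refused whole. "gripper" is the opening in per cent of the stroke, from 0 (shut) to 100 (fully open), set as the call begins (left out, the last holds). The fingers move at their own pace and stop on an object; "squeeze" is the grip in N (left out, the last holds). Time passes only in rows, so rows that do not move let the fingers close. It gives the time, the measured TCP pose, the force, the opening and the grip force at its end, in the units of the state.
- sensors.get_obs(): the state, without advancing time (a new reading comes with each control period).
- eyes.camera(name): name is "scene" or "top"; returns a dict with "img" (420x560x3 uint8, red, green, blue), "fov_y" (degrees; the focal length in pixels is half the picture's height over the tangent of half this angle, whatever the lens; pixels are square), "cx", "cy" (the principal point, pixels), "xyz" and "attitude" of the camera in the world. Camera axes: x right, y up, looking along -z (the intrinsics and any distortion apply to the point x, -y, -z); pixel columns grow to the right and rows downward; lengths in m; the calibration is good to about 2 mm. A picture is of the moment at which its call begins. There is no depth.
- ticket.hand_in(): hands the job in; it is judged then, once.
The state is a dict: "time": time; "q": joint angles; "joint_velocities": joint speeds; "joint_torque": joint torques, N m; "position": TCP position; "tool_rot": TCP orientation; "ft_force": force on the tool from outside, world axes, zero at the start; "moment": the same for the moment, N m; "grip_width": finger opening in m; "grip_force": force on a finger pad.
Only numpy, scipy, OpenCV 4.12 (cv2) and the standard library are available. Lean on these libraries where they do the work, as an engineer would, in place of code of your own. Each camera call takes 0.05 s, during which the arm holds its last target. There are 200 camera calls.

## Working session

There is one attempt and no reset: what is moved stays moved. The work goes in short steps, Python scripts to look and compute and a tool call to move; the robot and the scene stay as the last step left them, time stands still between calls to the robot, and variables do not carry over. Pictures are saved under pics/ and viewed, at most 14 in all, crops included, and the job is handed in when it is done.

Besides the shell and the picture viewer there is one more tool, called after "Call:" as name(argument=value, ...) on one line, values as JSON. drive_tool: Moves the arm, as the interface text tells. Its arguments: {"type":"object","properties":{"deltas":{"type":"array"},"gripper":{"type":"number"},"squeeze":{"type":"number"}},"required":["deltas"]}

```bash
mkdir -p pics; ls; cat > h.py <<'E'
import numpy as np, cv2
from scipy.spatial.transform import Rotation as R
from rig import sensors, eyes, ticket, robot
def cal(c):
    f=210/np.tan(np.radians(c['fov_y'])/2); return f
def ray(c,u,v):
    f=cal(c); d=np.array([(u-c['cx'])/f,-(v-c['cy'])/f,-1.]); return R.from_quat(c['attitude']).apply(d)
def at(c,u,v,z):
    d=ray(c,u,v); p=np.array(c['xyz']); return p+d*(z-p[2])/d[2]
def px(c,p):
    f=cal(c); q=R.from_quat(c['attitude']).inv().apply(np.array(p)-c['xyz']); return c['cx']+f*q[0]/-q[2], c['cy']-f*q[1]/-q[2]
def save(c,n): cv2.imwrite('pics/'+n,c['img'][:,:,::-1])
E
python3 - <<'E'
from h import *
for n in ('scene','top'):
    c=eyes.camera(n); save(c,n+'0.png'); print({k:v for k,v in c.items() if k!='img'})
print(sensors.get_obs(), robot.tip_reach)
E
```

```text
pics
{'fov_y': 55.80358417615883, 'cx': 277.0572613945222, 'cy': 213.61575324421236, 'xyz': array([0.86295039, 0.42489359, 0.80368717]), 'attitude': array([0.0984681 , 0.28517119, 0.90760201, 0.29195892])}
{'fov_y': 50.852363997702625, 'cx': 278.0546590555718, 'cy': 203.75996514036717, 'xyz': array([0.34761708, 0.00995729, 1.17522464]), 'attitude': array([ 0.05896399, -0.07548333, -0.70064235,  0.70705432])}
{'time': 0.1, 'q': array([-1.50153672e+00,  5.28383977e-01,  1.43378507e+00,  9.13976560e-06,
        1.18138587e+00, -1.78496381e-01]), 'joint_velocities': array([ 0.00072652, -0.00048829, -0.00358688,  0.00235232, -0.00079601,
       -0.00182718]), 'joint_torque': array([-3.55431657e-04, -4.40986562e+01, -1.77150124e+01,  6.35505212e-02,
        5.34171949e-02, -3.53212636e-05]), 'position': array([ 0.15325778, -0.60527999,  0.24365935]), 'tool_rot': array([ 9.92336666e-01,  1.23559616e-01,  5.77807368e-05, -9.79434276e-04]), 'ft_force': array([ 0.50281616, -0.48154986,  0.06177436]), 'moment': array([ 0.01864804,  0.00961774, -0.0229634 ]), 'grip_force': 0.0, 'grip_width': 0.08737981739673853} 0.022
```

View pics/top0.png

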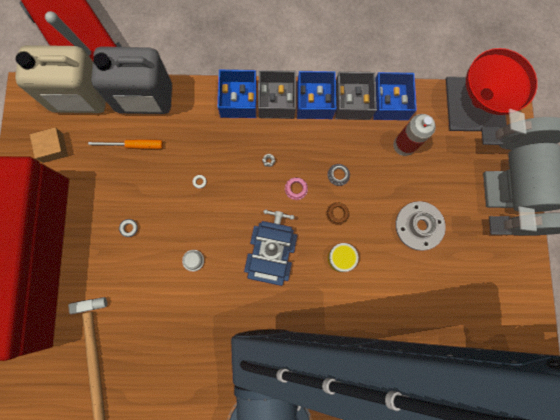

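View pics/scene0.png

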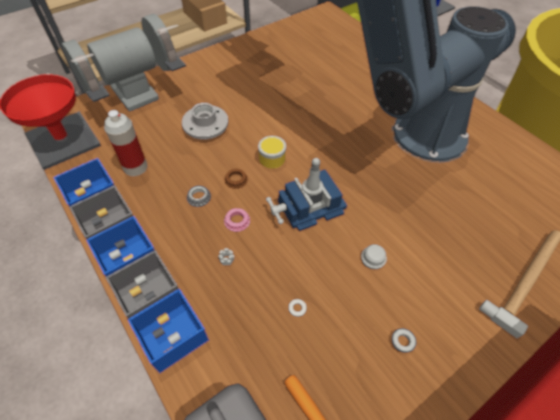

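The top view shows these candidates for the inner bearing: grey ring (339,175), brown look-alike (338,213), pink look-alike (296,188) and the small ring (129,228), which is the outer bearing. The washer is at (199,182), nut (268,160), hub (422,225), cap (193,260), tin (344,257) and vice (271,250). I choose the grey ring at (339,175) and will check it in a crop.

```bash
python3 - <<'E'
from h import *
T=eyes.camera('top');S=eyes.camera('scene')
for n,a,b,z in [('inner',(339,175),(199,196),.0085),('outer',(129,228),(403,341),.007),('washer',(199,182),(298,308),.003),('hubtop',(422,225),(205,112),.065),('nut',(268,160),(227,257),.012),('cap',(193,260),(374,257),.02),('tin',(344,257),(272,146),.05),('axtip',(271,247),(316,161),.168),('brown',(338,213),(236,178),.0085)]:
    print(n,at(T,*a,z).round(4),at(S,*b,z).round(4))
def crop(c,u,v,w,h,s): 
    return cv2.resize(c['img'][v-h:v+h,u-w:u+w],None,fx=s,fy=s,interpolation=cv2.INTER_CUBIC)
rows=[np.hstack([crop(T,u,v,33,25,4) for u,v in r]) for r in [((339,175),(129,228),(199,182)),((422,225),(271,250),(290,215))]]
cv2.imwrite('pics/ctop.png',np.vstack(rows)[:,:,::-1])
rows=[np.hstack([crop(S,u,v,33,25,4) for u,v in r]) for r in [((199,196),(403,341),(298,308)),((205,120),(316,170),(316,205))]]
cv2.imwrite('pics/cscene.png',np.vstack(rows)[:,:,::-1])
E
```

```text
inner [ 0.6547 -0.1828  0.0085] [ 0.656  -0.1805  0.0085]
outer [0.5032 0.3771 0.007 ] [0.5037 0.3772 0.007 ]
washer [0.6315 0.1985 0.003 ] [0.632  0.1979 0.003 ]
hubtop [ 0.5107 -0.3839  0.065 ] [ 0.5122 -0.3848  0.065 ]
nut [0.6935 0.0117 0.012 ] [0.6914 0.0111 0.012 ]
cap [0.4197 0.2028 0.02  ] [0.4242 0.2071 0.02  ]
tin [ 0.4286 -0.1845  0.05  ] [ 0.4278 -0.1836  0.05  ]
axtip [0.4414 0.0024 0.168 ] [0.4443 0.0033 0.168 ]
brown [ 0.5492 -0.178   0.0085] [ 0.5481 -0.1767  0.0085]
```

View pics/ctop.png

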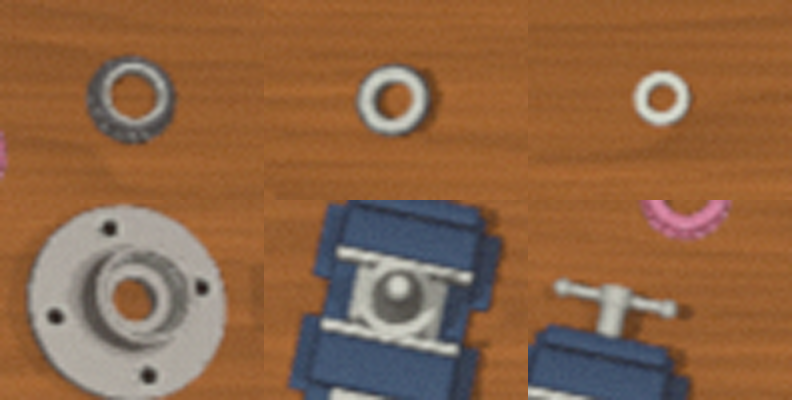

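View pics/cscene.png

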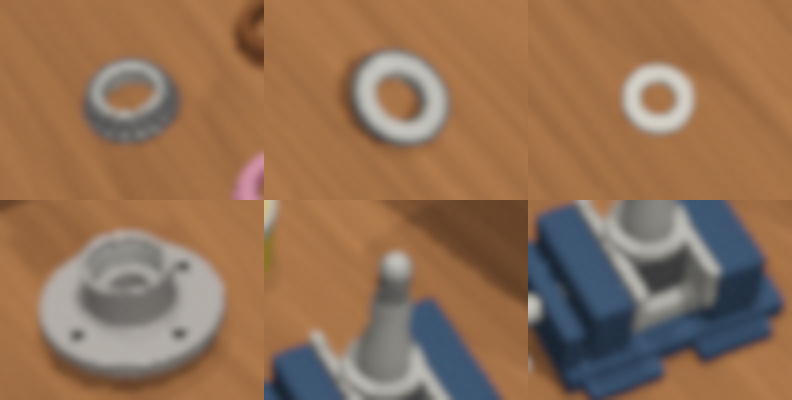

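The crops confirm the grey tapered ring, wide end down, as the inner bearing. The vice is clear, with its handle on the far (+x) side at (279,215) in the top view.

```bash
python3 - <<'E'
from h import *
from scipy.optimize import least_squares
T=eyes.camera('top');S=eyes.camera('scene')
for n,a,b,z in [('innertop',(339.5,173.25),(198.75,192),.017),('outer',(128.5,228),(404.25,340.25),.014),('washer',(199.5,181.5),(297.5,307.5),.006),('hubflange/nose',(420.75,225.5),(203.75,110.5),(.03,.065)),('axtip',(271.5,246.75),(316.25,160.75),.168),('collar',(271.5,250),(313,186.7),.08)]:
    z=z if isinstance(z,tuple) else (z,z)
    print(n,at(T,*a,z[0]).round(4),at(S,*b,z[1]).round(4))
# edge-based refinement: sum of gradient along projected circle, both cameras, search xy
def g(c):
    i=cv2.GaussianBlur(cv2.cvtColor(c['img'],cv2.COLOR_RGB2LAB),(0,0),.8).astype(np.float32)
    return np.sqrt(sum(cv2.Sobel(i[:,:,k],5,1,0)**2+cv2.Sobel(i[:,:,k],5,0,1)**2 for k in range(3)))
G={'T':(T,g(T)),'S':(S,g(S))}
th=np.linspace(0,2*np.pi,120)
def score(cg,x,y,circs):
    c,im=cg;f=cal(c);s=0
    for r,z in circs:
        P=np.c_[x+r*np.cos(th),y+r*np.sin(th),0*th+z]
        q=R.from_quat(c['attitude']).inv().apply(P-c['xyz']);u=c['cx']+f*q[:,0]/-q[:,2];v=c['cy']-f*q[:,1]/-q[:,2]
        s+=cv2.remap(im,u.astype(np.float32)[:,None],v.astype(np.float32)[:,None],1).mean()
    return s
for n,x0,y0,circs in [('inner',.655,-.182,[(.031,.004)]),('outer',.503,.377,[(.024,.0105),(.013,.014)]),('washer',.6315,.198,[(.018,.006),(.0105,.006)]),('hub',.511,-.384,[(.065,.03),(.032,.065)]),('tip',.443,.003,[(.005,.168)]),('collar',.443,.003,[(.024,.08)])]:
    d=np.arange(-.012,.0121,.0005);o=[]
    for k in 'TS':
        m=np.array([[score(G[k],x0+a,y0+b,circs) for b in d] for a in d]);i=np.unravel_index(m.argmax(),m.shape);o.append((round(x0+d[i[0]],4),round(y0+d[i[1]],4)))
    print(n,o)
E
```

```text
innertop [ 0.6574 -0.1828  0.017 ] [ 0.6525 -0.1855  0.017 ]
outer [0.5022 0.3762 0.014 ] [0.5038 0.378  0.014 ]
washer [0.6322 0.1967 0.006 ] [0.633  0.1973 0.006 ]
hubflange/nose [ 0.5145 -0.3929  0.03  ] [ 0.5119 -0.3922  0.065 ]
axtip [0.442  0.0012 0.168 ] [0.4434 0.0031 0.168 ]
collar [4.422e-01 4.000e-04 8.000e-02] [0.4435 0.0041 0.08  ]
inner [(np.float64(0.655), np.float64(-0.181)), (np.float64(0.6555), np.float64(-0.186))]
outer [(np.float64(0.5035), np.float64(0.379)), (np.float64(0.5025), np.float64(0.377))]
washer [(np.float64(0.6335), np.float64(0.1985)), (np.float64(0.633), np.float64(0.196))]
hub [(np.float64(0.5155), np.float64(-0.392)), (np.float64(0.514), np.float64(-0.395))]
tip [(np.float64(0.4425), np.float64(0.002)), (np.float64(0.4495), np.float64(0.007))]
collar [(np.float64(0.4415), np.float64(0.0085)), (np.float64(0.441), np.float64(0.0035))]
```

Call:
drive_tool(deltas=[[[0,0,0,0,0,0.124],[0,0,0,0,0,0.124],[28,-23.4,0,0,0,0],[28,-23.4,0,0,0,0],[28,-23.4,0,0,0,0],[28,-23.4,0,0,0,0],[28,-23.4,0,0,0,0],[28,-23.4,0,0,0,0]]], gripper=100, squeeze=25)

```text
time: 0.97
position: [0.3224, -0.4643, 0.2446]
tool_rot: [1.0, -0.0, 0.0, 0.0]
ft_force: [1.3, -0.0, -0.3]
grip_width: 0.0869
grip_force: 0.0
```

Call:
drive_tool(deltas=[[[28,-23.4,0,0,0,0],[28,-23.4,0,0,0,0],[28,-23.4,0,0,0,0],[28,-23.4,0,0,0,0],[28,-23.4,0,0,0,0],[28,-23.4,0,0,0,0],[28,-23.4,0,0,0,0],[28,-23.4,0,0,0,0]]])

```text
time: 1.63
position: [0.5466, -0.2769, 0.2446]
tool_rot: [1.0, -0.0, -0.0, 0.0]
ft_force: [-0.3, 0.3, 0.1]
grip_width: 0.0868
grip_force: 0.0
```

Call:
drive_tool(deltas=[[[28,-23.4,30,0,0,0],[28,-23.4,30,0,0,0],[22,-21,30,0,0,0],[0,0,30,0,0,0],[0,0,0,0,0,0]]])

```text
time: 2.05
position: [0.6133, -0.2128, 0.1259]
tool_rot: [1.0, 0.002, -0.006, -0.003]
ft_force: [-0.8, 0.5, -0.5]
grip_width: 0.0868
grip_force: 0.0
```

```bash
cat >> h.py <<'E'
def go(x,y,z,yaw=None):
    o=sensors.get_obs();r=R.from_quat(o['tool_rot']);X=r.apply([1,0,0]);Y=np.arctan2(X[1],X[0])
    yw=Y if yaw is None else yaw
    t=R.from_rotvec([0,0,yw])*R.from_quat([1,0,0,0])
    print('p',o['position'].round(4),'yaw',Y.round(3),'w',round(o['grip_width'],4),'t',round(o['time'],1),'F',o['ft_force'].round(1),'| d(tool mm)',(r.inv().apply(np.array([x,y,z])-o['position'])*1e3).round(1),'rot',(r.inv()*t).as_rotvec().round(3))
E
python3 -c "
from h import *
go(.6553,-.1828,.024,0)"
```

```text
p [ 0.6133 -0.2128  0.1259] yaw 0.003 w 0.0868 t 2.0 F [-0.8  0.5 -0.5] | d(tool mm) [ 43.2 -29.2 101.6] rot [-0.006  0.011  0.003]
```

Call:
drive_tool(deltas=[[[21,-15,15,0,0,0],[21,-15,15,0,0,0],[0,0,25,0,0,0],[0,0,25,0,0,0],[0,0,15,0,0,0],[0,0,0,0,0,0],[0,0,0,0,0,0]]])

```text
time: 2.63
position: [0.6578, -0.1873, 0.0376]
tool_rot: [1.0, -0.001, -0.0, -0.0]
ft_force: [0.1, 0.6, -0.2]
grip_width: 0.0874
grip_force: 0.0
```

```bash
python3 -c "
from h import *
go(.6553,-.1828,.0245,0)
c=eyes.camera('scene')
i=cv2.resize(c['img'][130:260,110:290],None,fx=4,fy=4);cv2.imwrite('pics/a.png',i[:,:,::-1])"
```

```text
p [ 0.6578 -0.1873  0.0376] yaw -0.001 w 0.0874 t 2.6 F [ 0.1  0.6 -0.2] | d(tool mm) [-2.5 -4.5 13.1] rot [-0.     0.001 -0.001]
```

View pics/a.png

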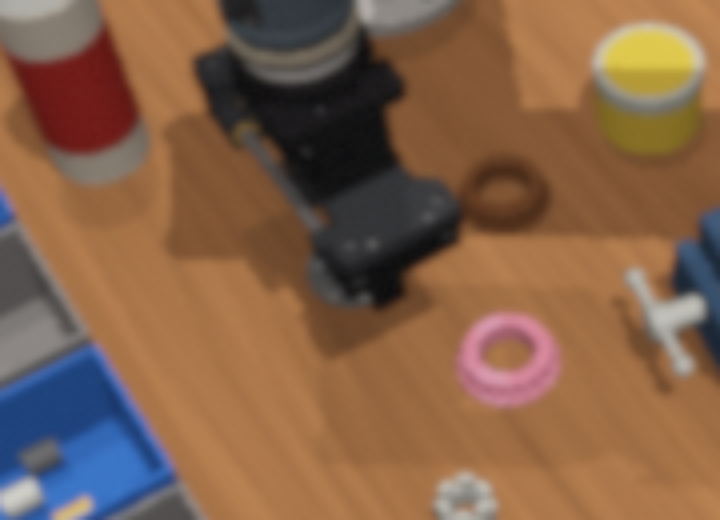

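The gripper straddles the grey ring at about crop (340,280) and is clear of the brown and pink ones. I'll lower and do a first centring grasp.

Call:
drive_tool(deltas=[[[-2.5,-4.5,0,0,0,0],[0,0,8,0,0,0],[0,0,5,0,0,0],[0,0,0,0,0,0]]])

```text
time: 3.02
position: [0.6551, -0.1818, 0.0238]
tool_rot: [1.0, -0.0, -0.001, -0.0]
ft_force: [-0.2, 0.8, -0.4]
grip_width: 0.0872
grip_force: 0.0
```

Call:
drive_tool(deltas=[[[0,0,0,0,0,0],[0,0,0,0,0,0],[0,0,0,0,0,0],[0,0,0,0,0,0],[0,0,0,0,0,0],[0,0,0,0,0,0]]], gripper=0, squeeze=10)

```text
time: 3.52
position: [0.656, -0.1824, 0.0245]
tool_rot: [1.0, -0.0, 0.0, 0.0]
ft_force: [0.3, -1.8, -0.2]
grip_width: 0.0612
grip_force: 10.0
```

Width 61.2 mm matches the 62 mm bearing. I'll open, turn 90° and regrasp to centre it the other way.

Call:
drive_tool(deltas=[[[0,0,0,0,0,0],[0,0,0,0,0,0],[0,0,0,0,0,0],[0,0,0,0,0,0],[0,0,0,0,0,-0.12],[0,0,0,0,0,-0.12],[0,0,0,0,0,-0.12],[0,0,0,0,0,-0.12]]], gripper=100)

```text
time: 4.18
position: [0.6557, -0.182, 0.0243]
tool_rot: [0.971, 0.241, -0.0, -0.0]
ft_force: [-0.1, 0.3, -0.0]
grip_width: 0.0865
grip_force: 0.0
```

Call:
drive_tool(deltas=[[[0,0,0,0,0,-0.12],[0,0,0,0,0,-0.12],[0,0,0,0,0,-0.12],[0,0,0,0,0,-0.12],[0,0,0,0,0,-0.12],[0,0,0,0,0,-0.12],[0,0,0,0,0,-0.12],[0,0,0,0,0,-0.12]]])

```text
time: 4.85
position: [0.6557, -0.182, 0.0243]
tool_rot: [0.75, 0.662, 0.0, -0.0]
ft_force: [1.2, 0.4, -0.5]
grip_width: 0.0872
grip_force: 0.0
```

Call:
drive_tool(deltas=[[[0,0,0,0,0,-0.12],[0,0,0,0,0,-0.01],[0,0,0,0,0,0],[0,0,0,0,0,0]]])

```text
time: 5.18
position: [0.6558, -0.1821, 0.0244]
tool_rot: [0.708, 0.706, 0.0, -0.0]
ft_force: [-0.4, -0.4, 0.1]
grip_width: 0.0869
grip_force: 0.0
```

Call:
drive_tool(deltas=[[[0,0,0,0,0,0],[0,0,0,0,0,0],[0,0,0,0,0,0],[0,0,0,0,0,0],[0,0,0,0,0,0],[0,0,0,0,0,0],[0,0,0,0,0,0]]], gripper=0, squeeze=30)

```text
time: 5.77
position: [0.6561, -0.1822, 0.0244]
tool_rot: [0.708, 0.707, 0.0, 0.0]
ft_force: [1.3, 0.5, -1.0]
grip_width: 0.0606
grip_force: 30.0
```

```bash
python3 -c "
from h import *
go(.4427,.0022,.225,np.pi/2)"
```

```text
p [ 0.6561 -0.1822  0.0244] yaw 1.57 w 0.0606 t 5.8 F [ 1.3  0.5 -1. ] | d(tool mm) [ 184.1 -213.5 -200.8] rot [ 0.001  0.    -0.001]
```

Call:
drive_tool(deltas=[[[0,0,-15,0,0,0],[0,0,-30,0,0,0],[0,0,-35,0,0,0],[0,0,-35,0,0,0],[0,0,-35,0,0,0],[0,0,-35,0,0,0],[10,-12,-15,0,0,0],[20,-23,0,0,0,0]]])

```text
time: 6.43
position: [0.6254, -0.1554, 0.231]
tool_rot: [0.708, 0.706, 0.003, 0.007]
ft_force: [0.3, -0.4, -1.5]
grip_width: 0.0604
grip_force: 30.0
```

Call:
drive_tool(deltas=[[[24,-28,0,0,0,0],[24,-28,0,0,0,0],[24,-28,0,0,0,0],[24,-28,0,0,0,0],[24,-28,0,0,0,0],[18,-20,0,0,0,0],[12,-13,0,0,0,0],[4,-5.5,0,0,0,0]]])

```text
time: 7.1
position: [0.4386, 0.0043, 0.2248]
tool_rot: [0.707, 0.707, -0.001, -0.002]
ft_force: [-0.5, 0.1, -3.1]
grip_width: 0.0607
grip_force: 30.0
```

Call:
drive_tool(deltas=[[[0,0,0,0,0,0],[0,0,0,0,0,0],[0,0,0,0,0,0]]])

```text
time: 7.35
position: [0.4442, 0.0011, 0.2249]
tool_rot: [0.708, 0.707, 0.001, 0.001]
ft_force: [-0.1, 0.0, -1.5]
grip_width: 0.0605
grip_force: 30.0
```

```bash
python3 -c "
from h import *
go(.4427,.0022,.225,np.pi/2)
S=eyes.camera('scene');T=eyes.camera('top')
a=cv2.resize(S['img'][90:220,240:390],None,fx=4,fy=4)[:,:,::-1];cv2.imwrite('pics/b.png',a)"
```

```text
p [0.4442 0.0011 0.2249] yaw 1.569 w 0.0605 t 7.3 F [-0.1  0.  -1.5] | d(tool mm) [ 1.1 -1.5 -0.1] rot [ 0.003  0.001 -0.002]
```

View pics/b.png

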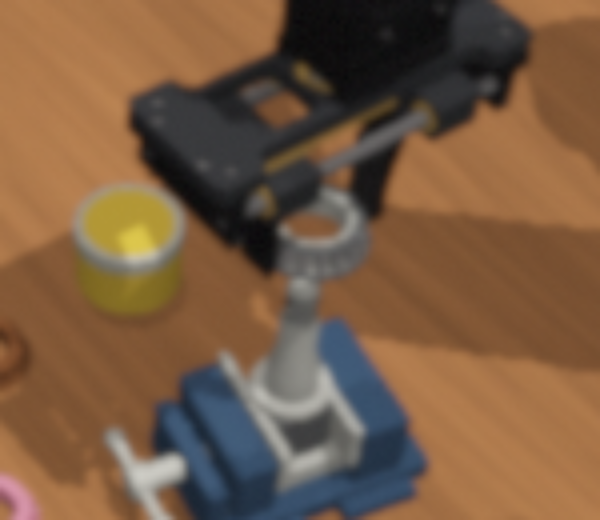

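```bash
python3 -c "
from h import *
S=eyes.camera('scene');T=eyes.camera('top')
def cp(p): u,v=px(S,p); return round((u-240)*4),round((v-90)*4)
for z in (.08,.168,.2,.208,.217): print(z,cp((.4442,.0011,z)),cp((.4427,.0022,z)),cp((.4442,-.0299,z)),cp((.4442,.0321,z)))
# fit bearing silhouette & spindle
i=S['img'];
a=cv2.resize(i[130:200,290:350],None,fx=10,fy=8,interpolation=cv2.INTER_CUBIC)[:,:,::-1];cv2.imwrite('pics/c.png',a)
t=cv2.resize(T['img'][210:280,235:310],None,fx=8,fy=8,interpolation=cv2.INTER_CUBIC)[:,:,::-1];cv2.imwrite('pics/d.png',t)
"
```

```text
0.08 (288, 384) (291, 384) (255, 351) (321, 418)
0.168 (302, 281) (305, 282) (266, 247) (338, 317)
0.2 (307, 240) (311, 240) (270, 205) (345, 275)
0.208 (309, 229) (312, 229) (272, 194) (347, 265)
0.217 (310, 216) (314, 217) (273, 182) (349, 252)
```

View pics/c.png

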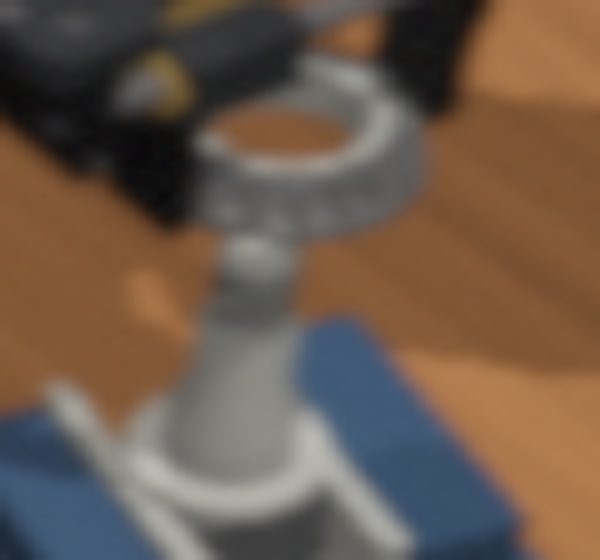

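The bearing (crop right edge x≈430, bottom lobe (310,235)) hangs over the spindle tip (255,250). Its left part is hidden by the near finger, and both sit within 2 mm of the predicted projections. Lowering.

Call:
drive_tool(deltas=[[[1,-1,10,0,0,0],[0,0,10,0,0,0],[0,0,10,0,0,0],[0,0,8,0,0,0],[0,0,8,0,0,0],[0,0,0,0,0,0]]])

```text
time: 8.05
position: [0.4408, 0.0031, 0.177]
tool_rot: [0.708, 0.707, -0.001, -0.001]
ft_force: [-0.9, 1.0, -2.1]
grip_width: 0.0605
grip_force: 30.0
```

Call:
drive_tool(deltas=[[[0,0,7,0,0,0],[0,0,7,0,0,0],[0,0,7,0,0,0],[0,0,7,0,0,0],[0,0,0,0,0,0],[0,0,0,0,0,0]]])

```text
time: 8.55
position: [0.4411, 0.0032, 0.1499]
tool_rot: [0.707, 0.707, -0.0, -0.001]
ft_force: [-0.8, 0.3, -1.9]
grip_width: 0.0609
grip_force: 30.0
```

Call:
drive_tool(deltas=[[[-1,1.5,5,0,0,0],[0,0,5,0,0,0],[0,0,4,0,0,0],[0,0,0,0,0,0],[0,0,0,0,0,0]]])

```text
time: 8.97
position: [0.4427, 0.0021, 0.1361]
tool_rot: [0.707, 0.707, -0.0, -0.0]
ft_force: [-0.2, 0.1, -2.6]
grip_width: 0.0605
grip_force: 30.0
```

Call:
drive_tool(deltas=[[[0,0,0,0,0,0],[0,0,0,0,0,0],[0,0,0,0,0,0],[0,0,0,0,0,0],[0,0,0,0,0,0],[0,0,0,0,0,0],[0,0,0,0,0,0],[0,0,0,0,0,0]]], gripper=100)

```text
time: 9.63
position: [0.443, 0.0021, 0.1364]
tool_rot: [0.707, 0.707, 0.0, 0.0]
ft_force: [1.0, 0.0, -0.0]
grip_width: 0.0866
grip_force: 0.0
```

Call:
drive_tool(deltas=[[[0,0,-20,0,0,0],[0,0,-30,0,0,0],[0,0,-35,0,0,0],[-20,0,-25,0,0,0],[-35,5,0,0,0,0],[-35,5,0,0,0,0],[-35,5,0,0,0,0],[-35,5,0,0,0,0]]])

```text
time: 10.3
position: [0.4627, -0.1593, 0.2468]
tool_rot: [0.707, 0.707, 0.0, 0.0]
ft_force: [1.3, 0.2, -0.2]
grip_width: 0.0869
grip_force: 0.0
```

Call:
drive_tool(deltas=[[[-35,5,0,0,0,0],[-35,5,0,0,0,0],[-35,5,0,0,0,0],[-35,5,0,0,0,0],[-35,5,0,0,0,0],[0,0,0,0,0,0]]])

```text
time: 10.8
position: [0.4888, -0.3405, 0.2464]
tool_rot: [0.709, 0.705, -0.001, 0.003]
ft_force: [1.5, -0.3, 0.6]
grip_width: 0.0871
grip_force: 0.0
```

```bash
python3 -c "
from h import *
go(.514,-.393,.057,np.pi/2)
S=eyes.camera('scene');T=eyes.camera('top')
a=cv2.resize(S['img'][140:215,285:355],None,fx=8,fy=8,interpolation=cv2.INTER_CUBIC)[:,:,::-1];cv2.imwrite('pics/e.png',a)"
```

```text
p [ 0.4888 -0.3405  0.2464] yaw 1.565 w 0.0871 t 10.8 F [ 1.5 -0.3  0.6] | d(tool mm) [-51.2  24.9 189.8] rot [ 0.003  0.006 -0.005]
```

View pics/e.png

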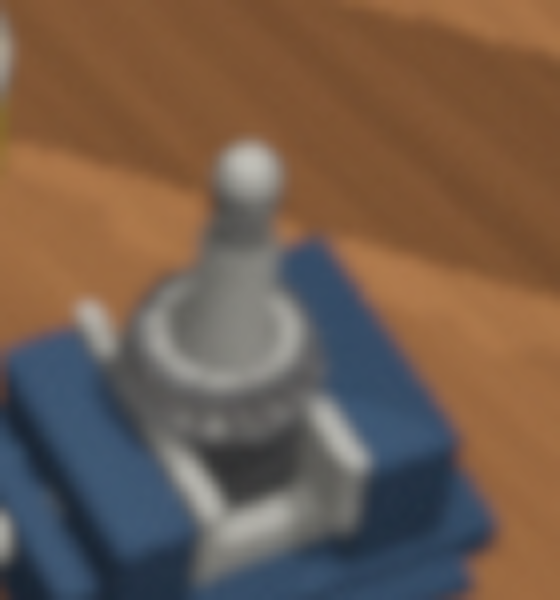

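The inner bearing is flat on the shoulder, ring centred at about (225,345) in the crop. Now the hub.

Call:
drive_tool(deltas=[[[-26,13,20,0,0,0],[-25,12,20,0,0,0],[0,0,35,0,0,0],[0,0,30,0,0,0],[0,0,25,0,0,0],[0,0,15,0,0,0],[0,0,0,0,0,0],[0,0,0,0,0,0]]])

```text
time: 11.57
position: [0.5121, -0.382, 0.1007]
tool_rot: [0.707, 0.707, 0.0, -0.002]
ft_force: [0.4, 0.1, 1.0]
grip_width: 0.0871
grip_force: 0.0
```

```bash
python3 -c "
from h import *
go(.514,-.393,.057,np.pi/2)
S=eyes.camera('scene')
a=cv2.resize(S['img'][60:160,150:260],None,fx=5,fy=5,interpolation=cv2.INTER_CUBIC)[:,:,::-1];cv2.imwrite('pics/f.png',a)"
```

```text
p [ 0.5121 -0.382   0.1007] yaw 1.571 w 0.0871 t 11.6 F [0.4 0.1 1. ] | d(tool mm) [-11.1   2.   43.7] rot [-0.002 -0.003  0.   ]
```

View pics/f.png

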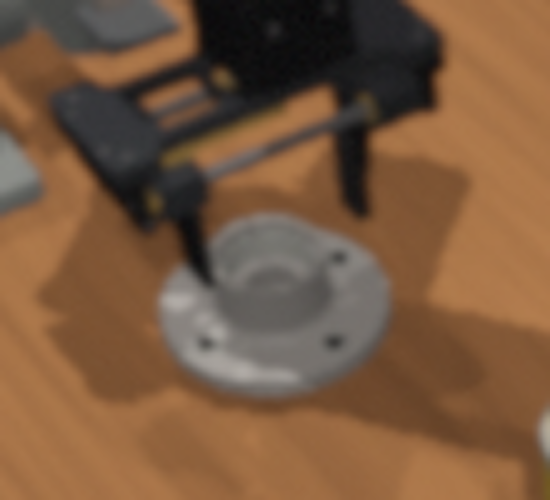

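The hub nose rim is at about (275,245) in the crop, with the fingers on either side. I'll correct by 11 mm, descend and grip.

Call:
drive_tool(deltas=[[[-11,2,0,0,0,0],[0,0,14,0,0,0],[0,0,12,0,0,0],[0,0,10,0,0,0],[0,0,7.5,0,0,0],[0,0,0,0,0,0]]])

```text
time: 12.12
position: [0.5136, -0.394, 0.0561]
tool_rot: [0.707, 0.707, 0.0, -0.002]
ft_force: [-0.7, -0.4, -0.3]
grip_width: 0.0868
grip_force: 0.0
```

Call:
drive_tool(deltas=[[[0,0,0,0,0,0],[0,0,0,0,0,0],[0,0,0,0,0,0],[0,0,0,0,0,0],[0,0,0,0,0,0],[0,0,0,0,0,0]]], gripper=0, squeeze=15)

```text
time: 12.62
position: [0.5152, -0.3953, 0.0585]
tool_rot: [0.708, 0.707, 0.0, 0.001]
ft_force: [1.2, 0.6, 0.7]
grip_width: 0.0629
grip_force: 15.0
```

```bash
python3 -c "
from h import *
go(.514,-.393,.057,np.pi/2)"
```

```text
p [ 0.5152 -0.3953  0.0585] yaw 1.57 w 0.0629 t 12.6 F [1.2 0.6 0.7] | d(tool mm) [ 2.3 -1.2  1.5] rot [ 0.001  0.001 -0.001]
```

Width 63 mm matches the 64 mm nose. I'll open, turn to yaw 0 and regrip.

Call:
drive_tool(deltas=[[[0,0,0,0,0,0],[0,0,0,0,0,0],[0,0,0,0,0,0],[0,0,0,0,0,0],[0,0,0,0,0,0.12],[0,0,0,0,0,0.12],[0,0,0,0,0,0.12],[0,0,0,0,0,0.12]]], gripper=100)

```text
time: 13.28
position: [0.5143, -0.3949, 0.0577]
tool_rot: [0.857, 0.516, -0.0, -0.0]
ft_force: [-0.1, 0.2, -1.0]
grip_width: 0.0867
grip_force: 0.0
```

Call:
drive_tool(deltas=[[[0,0,0,0,0,0.12],[0,0,0,0,0,0.12],[0,0,0,0,0,0.12],[0,0,0,0,0,0.12],[0,0,0,0,0,0.12],[0,0,0,0,0,0.12],[0,0,0,0,0,0.12],[0,0,0,0,0,0.12]]])

```text
time: 13.95
position: [0.5143, -0.3949, 0.0577]
tool_rot: [0.998, 0.062, -0.0, -0.0]
ft_force: [0.1, -0.5, 0.2]
grip_width: 0.0867
grip_force: 0.0
```

Call:
drive_tool(deltas=[[[0,0,0,0,0,0.12],[0,0,0,0,0,0.01],[0,0,0,0,0,0],[0,0,0,0,0,0]]])

```text
time: 14.28
position: [0.5144, -0.3949, 0.0578]
tool_rot: [1.0, 0.001, -0.0, -0.0]
ft_force: [0.5, -0.8, -0.2]
grip_width: 0.0871
grip_force: 0.0
```

Call:
drive_tool(deltas=[[[0,0,0,0,0,0],[0,0,0,0,0,0],[0,0,0,0,0,0],[0,0,0,0,0,0],[0,0,0,0,0,0],[0,0,0,0,0,0],[0,0,0,0,0,0]]], gripper=0, squeeze=60)

```text
time: 14.87
position: [0.5145, -0.3948, 0.0579]
tool_rot: [1.0, -0.0, -0.0, -0.0]
ft_force: [0.3, 1.6, 0.5]
grip_width: 0.0625
grip_force: 60.0
```

```bash
python3 -c "
from h import *
go(.4427,.0022,.245,0)"
```

```text
p [ 0.5145 -0.3948  0.0579] yaw -0.0 w 0.0625 t 14.9 F [0.3 1.6 0.5] | d(tool mm) [ -71.9 -397.1 -187. ] rot [-0.  0. -0.]
```

Call:
drive_tool(deltas=[[[0,0,-10,0,0,0],[0,0,-20,0,0,0],[0,0,-30,0,0,0],[0,0,-35,0,0,0],[0,0,-35,0,0,0],[0,0,-30,0,0,0],[0,0,-20,0,0,0],[-2,-10,-7,0,0,0]]])

```text
time: 15.53
position: [0.5139, -0.3879, 0.2488]
tool_rot: [1.0, -0.001, 0.003, 0.004]
ft_force: [0.1, -0.8, -5.6]
grip_width: 0.0626
grip_force: 60.0
```

Call:
drive_tool(deltas=[[[-4,-20,0,0,0,0],[-6,-32,0,0,0,0],[-6,-35,0,0,0,0],[-6,-35,0,0,0,0],[-6,-35,0,0,0,0],[-6,-35,0,0,0,0],[-6,-35,0,0,0,0],[-6,-35,0,0,0,0]]])

```text
time: 16.2
position: [0.4638, -0.1199, 0.2433]
tool_rot: [1.0, -0.0, -0.002, -0.001]
ft_force: [0.5, -0.2, -6.8]
grip_width: 0.0623
grip_force: 60.0
```

Call:
drive_tool(deltas=[[[-6,-33,0,0,0,0],[-6,-30,0,0,0,0],[-6,-30,0,0,0,0],[-6,-20,0,0,0,0],[0,-12,0,0,0,0],[0,0,0,0,0,0],[0,0,0,0,0,0],[0,0,0,0,0,0]]])

```text
time: 16.87
position: [0.442, 0.002, 0.2443]
tool_rot: [1.0, 0.0, -0.001, 0.0]
ft_force: [-0.3, 0.0, -6.1]
grip_width: 0.0622
grip_force: 60.0
```

```bash
python3 -c "
from h import *
go(.4427,.0022,.245,0)
S=eyes.camera('scene')
a=cv2.resize(S['img'][80:200,250:390],None,fx=5,fy=5,interpolation=cv2.INTER_CUBIC)[:,:,::-1];cv2.imwrite('pics/g.png',a)"
```

```text
p [0.442  0.002  0.2443] yaw 0.0 w 0.0622 t 16.9 F [-0.3  0.  -6.1] | d(tool mm) [ 0.7 -0.2 -0.7] rot [0.    0.001 0.   ]
```

View pics/g.png

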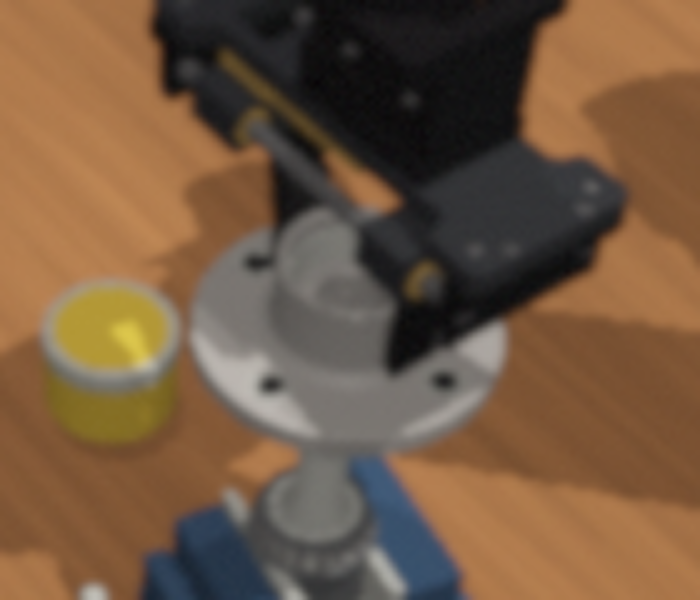

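The hub hangs level and centred over the spindle: flange centre about (348,335), spindle at (322,470) in the crop. Lowering it in stages.

Call:
drive_tool(deltas=[[[0.7,0,10,0,0,0],[0,0,10,0,0,0],[0,0,8,0,0,0],[0,0,6,0,0,0],[0,0,6,0,0,0],[0,0,6,0,0,0],[0,0,0,0,0,0]]])

```text
time: 17.5
position: [0.4427, 0.002, 0.1978]
tool_rot: [1.0, -0.0, -0.001, -0.0]
ft_force: [-1.1, 0.2, -6.5]
grip_width: 0.0625
grip_force: 60.0
```

Call:
drive_tool(deltas=[[[0,0,6,0,0,0],[0,0,6,0,0,0],[0,0,6,0,0,0],[0,0,6,0,0,0],[0,0,6,0,0,0],[0,0,0,0,0,0],[0,0,0,0,0,0]]])

```text
time: 18.08
position: [0.443, 0.0021, 0.1684]
tool_rot: [1.0, -0.0, -0.001, -0.0]
ft_force: [-0.5, 0.7, -6.0]
grip_width: 0.0624
grip_force: 60.0
```

```bash
python3 -c "
from h import *
go(.4427,.0022,.145,0)"
```

```text
p [0.443  0.0021 0.1684] yaw -0.0 w 0.0624 t 18.1 F [-0.5  0.7 -6. ] | d(tool mm) [-0.3 -0.1 23.4] rot [-0.     0.001 -0.   ]
```

Call:
drive_tool(deltas=[[[0,0,5,0,0,0],[0,0,5,0,0,0],[0,0,4,0,0,0],[0,0,3,0,0,0],[0,0,3,0,0,0],[0,0,2,0,0,0],[0,0,0,0,0,0],[0,0,0,0,0,0]]])

```text
time: 18.75
position: [0.4434, 0.002, 0.1468]
tool_rot: [1.0, -0.0, -0.0, -0.0]
ft_force: [0.5, -0.1, -6.8]
grip_width: 0.0626
grip_force: 60.0
```

Call:
drive_tool(deltas=[[[0,0,2,0,0,0],[0,0,2,0,0,0],[0,0,0,0,0,0],[0,0,0,0,0,0]]])

```text
time: 19.08
position: [0.4437, 0.0018, 0.1429]
tool_rot: [1.0, -0.0, 0.0, 0.0]
ft_force: [0.7, -1.7, -6.5]
grip_width: 0.0626
grip_force: 60.0
```

Call:
drive_tool(deltas=[[[0,0,0,0,0,0],[0,0,0,0,0,0],[0,0,0,0,0,0],[0,0,0,0,0,0],[0,0,0,0,0,0],[0,0,0,0,0,0],[0,0,0,0,0,0],[0,0,0,0,0,0]]], gripper=100)

```text
time: 19.75
position: [0.4434, 0.0021, 0.1429]
tool_rot: [1.0, -0.0, 0.0, -0.0]
ft_force: [-0.4, 0.6, 0.0]
grip_width: 0.0869
grip_force: 0.0
```

Call:
drive_tool(deltas=[[[0,0,-15,0,0,0],[0,0,-25,0,0,0],[0,0,-35,0,0,0],[0,0,-30,0,0,0],[2,-35,0,0,0,0],[6,-38,0,0,0,0],[6,-38,0,0,0,0],[6,-38,0,0,0,0]]])

```text
time: 20.42
position: [0.4633, 0.1524, 0.2483]
tool_rot: [1.0, -0.001, 0.0, -0.0]
ft_force: [1.0, 0.0, 0.4]
grip_width: 0.0873
grip_force: 0.0
```

Call:
drive_tool(deltas=[[[6,-38,0,0,0,0],[6,-38,0,0,0,0],[6,-38,0,0,0,0],[6,-38,0,0,0,0],[6,-38,0,0,0,0],[6,-25,0,0,0,0],[0,0,0,0,0,0]]])

```text
time: 21.0
position: [0.5001, 0.3711, 0.2476]
tool_rot: [1.0, 0.002, 0.001, -0.002]
ft_force: [0.2, -0.7, -0.0]
grip_width: 0.0871
grip_force: 0.0
```

```bash
python3 -c "
from h import *
go(.503,.3775,.03,0)
S=eyes.camera('scene')
a=cv2.resize(S['img'][140:215,280:355],None,fx=7,fy=7,interpolation=cv2.INTER_CUBIC)[:,:,::-1];cv2.imwrite('pics/i.png',a)"
```

```text
p [0.5001 0.3711 0.2476] yaw 0.004 w 0.0871 t 21.0 F [ 0.2 -0.7 -0. ] | d(tool mm) [  2.4  -5.7 217.6] rot [-0.003 -0.002  0.004]
```

View pics/i.png

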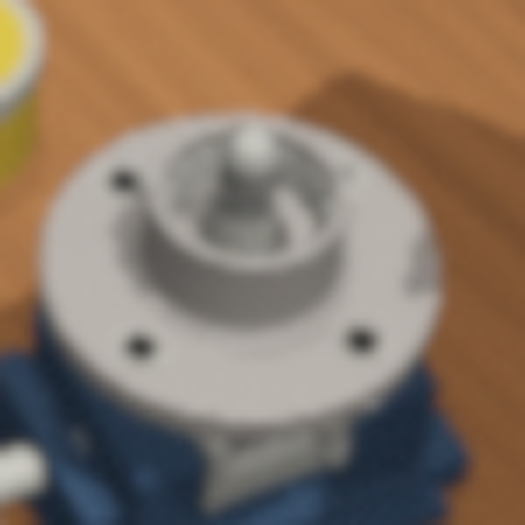

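The hub sits over the bearing and looks level: flange centre about (242,265), spindle tip (253,150) in the crop. I'll check it against the projection and go for the outer bearing.

```bash
python3 -c "
from h import *
S=eyes.camera('scene')
th=np.linspace(0,6.283,200)
for x,y in ((.4427,.0022),):
  for dz in (0,.004,.008):
    for r,z in ((.065,.113),(.032,.148)):
      P=np.array([px(S,(x+r*np.cos(t),y+r*np.sin(t),z+dz)) for t in th]);P=(P-[280,140])*7
      print(dz,r,P.min(0).round(),P.max(0).round())"
```

```text
0 0.065 [ 39. 112.] [438. 417.]
0 0.032 [146. 112.] [349. 264.]
0.004 0.065 [ 39. 104.] [440. 410.]
0.004 0.032 [147. 103.] [351. 255.]
0.008 0.065 [39. 95.] [442. 402.]
0.008 0.032 [148.  94.] [352. 247.]
```

Call:
drive_tool(deltas=[[[2.5,-5.5,20,0,0,0],[0,0,35,0,0,0],[0,0,35,0,0,0],[0,0,35,0,0,0],[0,0,35,0,0,0],[0,0,15,0,0,0],[0,0,0,0,0,0],[0,0,0,0,0,0]]])

```text
time: 21.77
position: [0.5014, 0.3699, 0.0723]
tool_rot: [1.0, -0.001, -0.001, 0.001]
ft_force: [-0.2, 0.6, -0.0]
grip_width: 0.087
grip_force: 0.0
```

```bash
python3 -c "
from h import *
go(.503,.3775,.0305,0)"
```

```text
p [0.5014 0.3699 0.0723] yaw -0.002 w 0.087 t 21.8 F [-0.2  0.6 -0. ] | d(tool mm) [ 1.7 -7.7 41.8] rot [ 0.001  0.002 -0.002]
```

The hub matches its fully-down projection.

Call:
drive_tool(deltas=[[[1.5,-7.5,0,0,0,0],[0,0,16,0,0,0],[0,0,14,0,0,0],[0,0,8,0,0,0],[0,0,3.5,0,0,0],[0,0,0,0,0,0],[0,0,0,0,0,0]]])

```text
time: 22.35
position: [0.5035, 0.3791, 0.0315]
tool_rot: [1.0, -0.0, 0.0, -0.0]
ft_force: [0.0, 0.0, -0.5]
grip_width: 0.0875
grip_force: 0.0
```

```bash
python3 -c "
from h import *
go(.503,.3775,.0305,0)"
```

```text
p [0.5035 0.3791 0.0315] yaw -0.0 w 0.0875 t 22.4 F [ 0.   0.  -0.5] | d(tool mm) [-0.5  1.6  1. ] rot [-0. -0. -0.]
```

Call:
drive_tool(deltas=[[[0,0,0,0,0,0],[0,0,0,0,0,0],[0,0,0,0,0,0],[0,0,0,0,0,0],[0,0,0,0,0,0],[0,0,0,0,0,0],[0,0,0,0,0,0],[0,0,0,0,0,0]]], gripper=0, squeeze=6)

```text
time: 23.02
position: [0.5034, 0.3789, 0.0314]
tool_rot: [1.0, -0.0, -0.0, 0.0]
ft_force: [-0.2, -0.3, 1.2]
grip_width: 0.047
grip_force: 6.0
```

Width 47 mm matches. I'll open, turn to yaw 90, lower 1 mm and regrip.

Call:
drive_tool(deltas=[[[0,0,0,0,0,0],[0,0,0,0,0,0],[0,0,0,0,0,0],[0,0,1,0,0,0],[0,0,0,0,0,-0.12],[0,0,0,0,0,-0.12],[0,0,0,0,0,-0.12],[0,0,0,0,0,-0.12]]], gripper=100)

```text
time: 23.68
position: [0.5034, 0.3791, 0.0302]
tool_rot: [0.971, 0.24, -0.0, -0.0]
ft_force: [0.7, 0.2, 0.0]
grip_width: 0.0855
grip_force: 0.0
```

Call:
drive_tool(deltas=[[[0,0,0,0,0,-0.12],[0,0,0,0,0,-0.12],[0,0,0,0,0,-0.12],[0,0,0,0,0,-0.12],[0,0,0,0,0,-0.12],[0,0,0,0,0,-0.12],[0,0,0,0,0,-0.12],[0,0,0,0,0,-0.12]]])

```text
time: 24.35
position: [0.5034, 0.3791, 0.0303]
tool_rot: [0.75, 0.662, -0.0, -0.0]
ft_force: [-0.6, 0.4, 0.1]
grip_width: 0.0863
grip_force: 0.0
```

Call:
drive_tool(deltas=[[[0,0,0,0,0,-0.12],[0,0,0,0,0,-0.01],[0,0,0,0,0,0],[0,0,0,0,0,0]]])

```text
time: 24.68
position: [0.5034, 0.379, 0.0303]
tool_rot: [0.708, 0.706, 0.0, -0.0]
ft_force: [0.5, -0.5, 0.6]
grip_width: 0.087
grip_force: 0.0
```

Call:
drive_tool(deltas=[[[0,0,0,0,0,0],[0,0,0,0,0,0],[0,0,0,0,0,0],[0,0,0,0,0,0],[0,0,0,0,0,0],[0,0,0,0,0,0],[0,0,0,0,0,0],[0,0,0,0,0,0]]], gripper=0, squeeze=20)

```text
time: 25.35
position: [0.5035, 0.379, 0.0304]
tool_rot: [0.707, 0.707, 0.0, 0.0]
ft_force: [-0.4, 0.5, -0.5]
grip_width: 0.0464
grip_force: 20.0
```

```bash
python3 -c "
from h import *
go(.4427,.0022,.22,np.pi/2)"
```

```text
p [0.5035 0.379  0.0304] yaw 1.57 w 0.0464 t 25.4 F [-0.4  0.5 -0.5] | d(tool mm) [-376.9  -60.4 -189.6] rot [ 0.    -0.    -0.001]
```

Call:
drive_tool(deltas=[[[0,0,-10,0,0,0],[0,0,-25,0,0,0],[0,0,-35,0,0,0],[0,0,-35,0,0,0],[0,0,-35,0,0,0],[0,0,-30,0,0,0],[0,0,-20,0,0,0],[-15,-3,0,0,0,0]]])

```text
time: 26.02
position: [0.5037, 0.3675, 0.227]
tool_rot: [0.707, 0.707, 0.007, 0.002]
ft_force: [0.8, -0.2, -0.7]
grip_width: 0.0466
grip_force: 20.0
```

Call:
drive_tool(deltas=[[[-30,-5,0,0,0,0],[-36,-6,0,0,0,0],[-36,-6,0,0,0,0],[-36,-6,0,0,0,0],[-36,-6,0,0,0,0],[-36,-6,0,0,0,0],[-36,-6,0,0,0,0],[-36,-6,0,0,0,0]]])

```text
time: 26.68
position: [0.4522, 0.0806, 0.221]
tool_rot: [0.707, 0.707, 0.0, 0.0]
ft_force: [0.2, -0.3, -1.0]
grip_width: 0.0468
grip_force: 20.0
```

Call:
drive_tool(deltas=[[[-33,-5,0,0,0,0],[-26,-3,0,0,0,0],[-15,-2,0,0,0,0],[-6,-0.5,0,0,0,0],[0,0,0,0,0,0],[0,0,0,0,0,0],[0,0,0,0,0,0]]])

```text
time: 27.27
position: [0.4425, 0.003, 0.2205]
tool_rot: [0.707, 0.707, 0.0, -0.0]
ft_force: [-0.6, 0.1, -0.3]
grip_width: 0.0466
grip_force: 20.0
```

```bash
python3 -c "
from h import *
go(.443,.0021,.20,np.pi/2)
S=eyes.camera('scene')
a=cv2.resize(S['img'][90:200,260:380],None,fx=5,fy=5,interpolation=cv2.INTER_CUBIC)[:,:,::-1];cv2.imwrite('pics/j.png',a)"
```

```text
p [0.4425 0.003  0.2205] yaw 1.571 w 0.0466 t 27.3 F [-0.6  0.1 -0.3] | d(tool mm) [-0.9  0.5 20.5] rot [ 0. -0. -0.]
```

View pics/j.png

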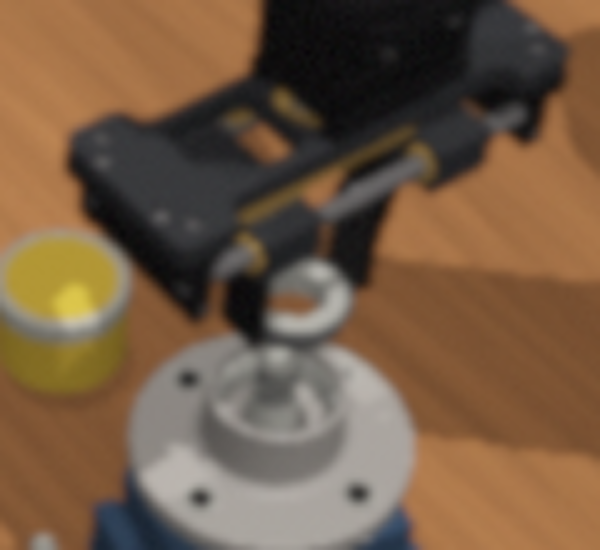

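The outer bearing is held above the nose, ring at about (308,300) and nose at (275,400) in the crop. Lowering it into the nose.

Call:
drive_tool(deltas=[[[-0.9,0.5,8,0,0,0],[0,0,8,0,0,0],[0,0,6,0,0,0],[0,0,6,0,0,0],[0,0,5,0,0,0],[0,0,4,0,0,0],[0,0,0,0,0,0],[0,0,0,0,0,0]]])

```text
time: 27.98
position: [0.4429, 0.0012, 0.1831]
tool_rot: [0.707, 0.707, -0.0, -0.0]
ft_force: [0.3, 0.7, -0.9]
grip_width: 0.0463
grip_force: 20.0
```

```bash
python3 -c "
from h import *
go(.443,.0021,.1735,np.pi/2)"
```

```text
p [0.4429 0.0012 0.1831] yaw 1.57 w 0.0463 t 28.0 F [ 0.3  0.7 -0.9] | d(tool mm) [0.9 0.1 9.6] rot [-0.001 -0.    -0.001]
```

Call:
drive_tool(deltas=[[[0.9,0,3,0,0,0],[0,0,3,0,0,0],[0,0,3,0,0,0],[0,0,0,0,0,0],[0,0,0,0,0,0]]])

```text
time: 28.4
position: [0.4429, 0.0021, 0.1742]
tool_rot: [0.707, 0.707, -0.0, -0.0]
ft_force: [-0.1, -0.8, -1.3]
grip_width: 0.0463
grip_force: 20.0
```

Call:
drive_tool(deltas=[[[0,0,0,0,0,0],[0,0,0,0,0,0],[0,0,0,0,0,0],[0,0,0,0,0,0],[0,0,0,0,0,0],[0,0,0,0,0,0],[0,0,0,0,0,0],[0,0,0,0,0,0]]], gripper=85)

```text
time: 29.07
position: [0.443, 0.0021, 0.1744]
tool_rot: [0.707, 0.707, 0.0, 0.0]
ft_force: [-0.9, 0.8, -0.2]
grip_width: 0.0737
grip_force: 0.0
```

Call:
drive_tool(deltas=[[[0,0,-15,0,0,0],[0,0,-25,0,0,0],[0,0,-30,0,0,0],[25,25,0,0,0,0],[28,27,0,0,0,0],[28,27,0,0,0,0],[28,27,0,0,0,0],[28,27,0,0,0,0]]])

```text
time: 29.73
position: [0.5771, 0.1404, 0.2445]
tool_rot: [0.707, 0.707, -0.0, 0.0]
ft_force: [1.4, -0.2, -0.9]
grip_width: 0.0743
grip_force: 0.0
```

Call:
drive_tool(deltas=[[[28,27,0,0,0,0],[20,20,0,0,0,0],[10,8,0,0,0,0],[0,0,0,0,0,0],[0,0,0,0,0,0]]], gripper=70)

```text
time: 30.15
position: [0.6306, 0.1971, 0.2435]
tool_rot: [0.707, 0.707, -0.001, -0.0]
ft_force: [-0.5, -0.9, 0.8]
grip_width: 0.0614
grip_force: 0.0
```

```bash
python3 -c "
from h import *
go(.6328,.1972,.0240,np.pi/2)
S=eyes.camera('scene');T=eyes.camera('top')
a=cv2.resize(S['img'][140:200,285:345],None,fx=7,fy=7,interpolation=cv2.INTER_CUBIC)
b=cv2.resize(T['img'][225:275,245:295],None,fx=8.4,fy=8.4,interpolation=cv2.INTER_CUBIC)[:420,:370]
cv2.imwrite('pics/k.png',np.hstack([a,b])[:,:,::-1])"
```

```text
p [0.6306 0.1971 0.2435] yaw 1.571 w 0.0614 t 30.1 F [-0.5 -0.9  0.8] | d(tool mm) [  0.3   2.6 219.5] rot [-0.002  0.001  0.   ]
```

View pics/k.png

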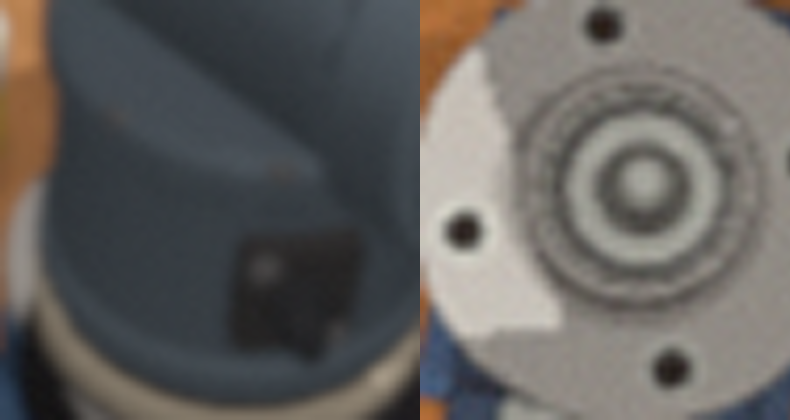

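The top view shows the outer bearing sitting centred in the nose round the spindle, ring at (643,187) in the crop, concentric with the rim. The scene view is blocked by the arm. Now the washer.

Call:
drive_tool(deltas=[[[0,2.5,20,0,0,0],[0,0,35,0,0,0],[0,0,35,0,0,0],[0,0,35,0,0,0],[0,0,35,0,0,0],[0,0,20,0,0,0],[0,0,0,0,0,0],[0,0,0,0,0,0]]])

```text
time: 30.92
position: [0.6325, 0.1957, 0.0638]
tool_rot: [0.708, 0.706, -0.001, -0.001]
ft_force: [-0.6, -0.6, 0.7]
grip_width: 0.0608
grip_force: 0.0
```

```bash
python3 -c "
from h import *
go(.6328,.1972,.0245,np.pi/2)"
```

```text
p [0.6325 0.1957 0.0638] yaw 1.569 w 0.0608 t 30.9 F [-0.6 -0.6  0.7] | d(tool mm) [ 1.5  0.4 39.3] rot [-0.003  0.    -0.002]
```

Call:
drive_tool(deltas=[[[1.5,0.3,12,0,0,0],[0,0,12,0,0,0],[0,0,8,0,0,0],[0,0,5,0,0,0],[0,0,2,0,0,0],[0,0,0,0,0,0],[0,0,0,0,0,0]]])

```text
time: 31.5
position: [0.6342, 0.1985, 0.0255]
tool_rot: [0.707, 0.707, 0.0, 0.0]
ft_force: [0.5, 0.9, -0.2]
grip_width: 0.061
grip_force: 0.0
```

Call:
drive_tool(deltas=[[[0,0,0,0,0,0],[0,0,0,0,0,0],[0,0,0,0,0,0],[0,0,0,0,0,0],[0,0,0,0,0,0],[0,0,0,0,0,0],[0,0,0,0,0,0]]], gripper=0, squeeze=4)

```text
time: 32.08
position: [0.6341, 0.1984, 0.0256]
tool_rot: [0.707, 0.707, 0.0, 0.0]
ft_force: [-1.7, -0.4, 0.4]
grip_width: 0.0352
grip_force: 4.0
```

```bash
python3 -c "
from h import *
go(.6328,.1972,.0245,np.pi/2)"
```

```text
p [0.6341 0.1984 0.0256] yaw 1.57 w 0.0352 t 32.1 F [-1.7 -0.4  0.4] | d(tool mm) [-1.2 -1.3  1.1] rot [ 0.    -0.    -0.001]
```

Width 35 mm matches the washer. I'll open, turn to yaw 0, drop 1.5 mm and regrip.

Call:
drive_tool(deltas=[[[0,0,0,0,0,0],[0,0,0,0,0,0],[0,0,0,0,0,0],[0,0,1.5,0,0,0],[0,0,0,0,0,0.12],[0,0,0,0,0,0.12],[0,0,0,0,0,0.12],[0,0,0,0,0,0.12]]], gripper=70)

```text
time: 32.75
position: [0.6339, 0.1984, 0.0236]
tool_rot: [0.857, 0.516, -0.0, -0.0]
ft_force: [0.3, -0.1, -0.1]
grip_width: 0.0609
grip_force: 0.0
```

Call:
drive_tool(deltas=[[[0,0,0,0,0,0.12],[0,0,0,0,0,0.12],[0,0,0,0,0,0.12],[0,0,0,0,0,0.12],[0,0,0,0,0,0.12],[0,0,0,0,0,0.12],[0,0,0,0,0,0.12],[0,0,0,0,0,0.12]]])

```text
time: 33.42
position: [0.634, 0.1984, 0.0237]
tool_rot: [0.998, 0.062, -0.0, -0.0]
ft_force: [-0.5, 0.6, -0.5]
grip_width: 0.0613
grip_force: 0.0
```

Call:
drive_tool(deltas=[[[0,0,0,0,0,0.12],[0,0,0,0,0,0.01],[0,0,0,0,0,0],[0,0,0,0,0,0]]])

```text
time: 33.75
position: [0.634, 0.1984, 0.0238]
tool_rot: [1.0, 0.001, -0.0, 0.0]
ft_force: [0.1, 0.0, 0.0]
grip_width: 0.0605
grip_force: 0.0
```

Call:
drive_tool(deltas=[[[0,0,0,0,0,0],[0,0,0,0,0,0],[0,0,0,0,0,0],[0,0,0,0,0,0],[0,0,0,0,0,0],[0,0,0,0,0,0],[0,0,0,0,0,0],[0,0,0,0,0,0]]], gripper=0, squeeze=12)

```text
time: 34.42
position: [0.634, 0.1984, 0.0239]
tool_rot: [1.0, -0.0, -0.0, 0.0]
ft_force: [-0.2, -0.7, 0.2]
grip_width: 0.0351
grip_force: 12.0
```

```bash
python3 -c "
from h import *
go(.443,.0021,.215,0)"
```

```text
p [0.634  0.1984 0.0239] yaw -0.0 w 0.0351 t 34.4 F [-0.2 -0.7  0.2] | d(tool mm) [-191.   196.3 -191.1] rot [ 0.  0. -0.]
```

Call:
drive_tool(deltas=[[[0,0,-10,0,0,0],[0,0,-25,0,0,0],[0,0,-35,0,0,0],[0,0,-35,0,0,0],[0,0,-35,0,0,0],[0,0,-30,0,0,0],[0,0,-21,0,0,0],[-8,8,0,0,0,0]]])

```text
time: 35.08
position: [0.6306, 0.192, 0.2222]
tool_rot: [1.0, 0.0, 0.007, -0.001]
ft_force: [0.2, -0.7, -0.1]
grip_width: 0.0352
grip_force: 12.0
```

Call:
drive_tool(deltas=[[[-18,18,0,0,0,0],[-27,28,0,0,0,0],[-27,28,0,0,0,0],[-27,28,0,0,0,0],[-27,28,0,0,0,0],[-25,26,0,0,0,0],[-18,18,0,0,0,0],[-10,10,0,0,0,0]]])

```text
time: 35.75
position: [0.444, 0.0052, 0.2155]
tool_rot: [1.0, -0.001, -0.001, 0.0]
ft_force: [0.2, -0.5, -0.3]
grip_width: 0.0349
grip_force: 12.0
```

Call:
drive_tool(deltas=[[[-4,4.3,0,0,0,0],[0,0,0,0,0,0],[0,0,0,0,0,0],[0,0,0,0,0,0]]])

```text
time: 36.08
position: [0.4441, 0.0025, 0.2152]
tool_rot: [1.0, 0.0, 0.001, 0.0]
ft_force: [0.6, 0.1, 0.1]
grip_width: 0.035
grip_force: 12.0
```

```bash
python3 -c "
from h import *
go(.443,.0021,.196,0)"
```

```text
p [0.4441 0.0025 0.2152] yaw 0.0 w 0.035 t 36.1 F [0.6 0.1 0.1] | d(tool mm) [-1.2  0.4 19.2] rot [ 0.    -0.002  0.   ]
```

Call:
drive_tool(deltas=[[[-1.2,0.4,8,0,0,0],[0,0,8,0,0,0],[0,0,4,0,0,0],[0,0,3,0,0,0],[0,0,3,0,0,0],[0,0,3,0,0,0],[0,0,0,0,0,0],[0,0,0,0,0,0]]])

```text
time: 36.75
position: [0.4423, 0.0015, 0.1859]
tool_rot: [1.0, -0.0, 0.0, 0.0]
ft_force: [0.7, -1.5, -1.7]
grip_width: 0.035
grip_force: 12.0
```

```bash
python3 -c "
from h import *
go(.443,.0021,.1735,0)"
```

```text
p [0.4423 0.0015 0.1859] yaw -0.0 w 0.035 t 36.8 F [ 0.7 -1.5 -1.7] | d(tool mm) [ 0.7 -0.6 12.4] rot [ 0.    -0.001 -0.   ]
```

Call:
drive_tool(deltas=[[[0.6,-0.5,2,0,0,0],[0,0,2,0,0,0],[0,0,2,0,0,0],[0,0,0,0,0,0],[0,0,0,0,0,0]]])

```text
time: 37.17
position: [0.4431, 0.0017, 0.1799]
tool_rot: [1.0, -0.0, 0.001, 0.0]
ft_force: [2.0, -3.2, -1.2]
grip_width: 0.0349
grip_force: 12.0
```

Call:
drive_tool(deltas=[[[0,0,2,0,0,0],[0,0,2,0,0,0],[0,0,2,0,0,0],[0,0,0,0,0,0],[0,0,0,0,0,0]]])

```text
time: 37.58
position: [0.4431, 0.0018, 0.1738]
tool_rot: [1.0, -0.0, 0.001, 0.0]
ft_force: [2.7, -5.0, 0.9]
grip_width: 0.0349
grip_force: 12.0
```

The side force shows light contact; I'll relieve it 1 mm towards −y and +x, then release.

Call:
drive_tool(deltas=[[[0.5,0.8,0,0,0,0],[0,0,0,0,0,0],[0,0,0,0,0,0],[0,0,0,0,0,0]]])

```text
time: 37.92
position: [0.443, 0.0016, 0.1737]
tool_rot: [1.0, -0.0, 0.0, -0.0]
ft_force: [3.5, -2.8, -0.5]
grip_width: 0.0349
grip_force: 12.0
```

Call:
drive_tool(deltas=[[[0,0,0,0,0,0],[0,0,0,0,0,0],[0,0,0,0,0,0],[0,0,0,0,0,0],[0,0,0,0,0,0],[0,0,0,0,0,0]]], gripper=60)

```text
time: 38.42
position: [0.4424, 0.0017, 0.1737]
tool_rot: [1.0, -0.0, -0.0, -0.0]
ft_force: [0.0, -0.3, -0.4]
grip_width: 0.0516
grip_force: 0.0
```

Call:
drive_tool(deltas=[[[0,0,-10,0,0,0],[0,0,-25,0,0,0],[0,0,-30,0,0,0],[10,25,-10,0,0,0],[10,35,0,0,0,0],[10,35,0,0,0,0],[10,35,0,0,0,0],[10,35,0,0,0,0]]])

```text
time: 39.08
position: [0.4929, -0.1649, 0.2491]
tool_rot: [1.0, 0.0, 0.0, -0.0]
ft_force: [0.8, 0.2, -0.3]
grip_width: 0.0524
grip_force: 0.0
```

Call:
drive_tool(deltas=[[[10,35,0,0,0,0],[10,35,0,0,0,0],[5,25,0,0,0,0],[0,10,0,0,0,0],[0,0,0,0,0,0],[0,0,0,0,0,0]]])

```text
time: 39.58
position: [0.5169, -0.2675, 0.2483]
tool_rot: [1.0, -0.0, -0.001, -0.001]
ft_force: [-0.2, -0.0, 0.0]
grip_width: 0.0525
grip_force: 0.0
```

```bash
python3 -c "
from h import *
go(.443,.0021,.1735,0)
S=eyes.camera('scene');T=eyes.camera('top')
a=cv2.resize(S['img'][140:200,285:340],None,fx=7,fy=7,interpolation=cv2.INTER_CUBIC)
b=cv2.resize(T['img'][225:275,245:295],None,fx=8.4,fy=8.4,interpolation=cv2.INTER_CUBIC)[:420]
cv2.imwrite('pics/l.png',np.hstack([a,b[:,:410]])[:,:,::-1])
for z in (.14,.146,.152,.168): print(z,px(S,(.443,.0015,z)),px(T,(.443,.0015,z)))"
```

```text
p [ 0.5169 -0.2675  0.2483] yaw -0.001 w 0.0525 t 39.6 F [-0.2 -0.   0. ] | d(tool mm) [ -74.  -269.4   75.5] rot [-0.002  0.002 -0.001]
0.14 (np.float64(314.7713069370897), np.float64(168.8604366029141)) (np.float64(271.28134289996), np.float64(247.4256917004761))
0.146 (np.float64(315.015306952399), np.float64(167.05106654792112)) (np.float64(271.30469938173565), np.float64(247.18832347015532))
0.152 (np.float64(315.26205078605255), np.float64(165.22134984359593)) (np.float64(271.3283248912118), np.float64(246.94822115386154))
0.168 (np.float64(315.93380589486344), np.float64(160.2399830324897)) (np.float64(271.3926773964028), np.float64(246.29421682133136))
```

View pics/l.png

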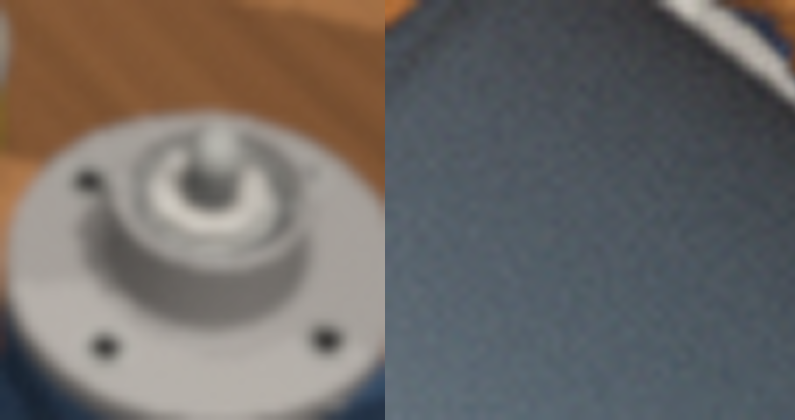

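The washer is in the nose round the spindle, ring centre about (213,190) in the crop, where the projection of a seated washer falls ((210,189)). The top view is blocked by the arm, so I'll move aside and check numerically.

Call:
drive_tool(deltas=[[[0,30,0,0,0,0],[0,35,0,0,0,0],[0,35,0,0,0,0],[0,35,0,0,0,0],[0,30,0,0,0,0],[0,10,0,0,0,0],[0,0,0,0,0,0]]])

```text
time: 40.27
position: [0.5177, -0.4445, 0.2487]
tool_rot: [1.0, -0.001, 0.0, 0.0]
ft_force: [0.2, 0.7, 0.8]
grip_width: 0.0523
grip_force: 0.0
```

```bash
python3 -c "
from h import *
C={'S':eyes.camera('scene'),'T':eyes.camera('top')}
th=np.linspace(0,2*np.pi,72,endpoint=False)
# radial brightness profiles for seated-washer hypothesis
for k,c in C.items():
    g=cv2.cvtColor(c['img'],cv2.COLOR_RGB2GRAY).astype(np.float32)
    u0,v0=px(c,(.443,.0018,.146)); u0,v0=int(u0),int(v0)
    print(k,u0,v0)
    w=g[v0-11:v0+12,u0-12:u0+13].astype(int)
    print('\n'.join(' '.join('%3d'%q for q in r) for r in w))
    p=[px(c,(.443+r*s,.0018,.146)) for r in (.018,) for s in (-1,1)]+[px(c,(.443,.0018+s*.018,.146)) for s in (-1,1)]
    print(np.array(p).round(1).tolist())
"
```

```text
S 315 167
103 111 118 121 122 126 131 132 132 133 136 139 140 137 133 125 122 117 109 101  97  96  93  93  94
129 136 144 150 152 155 158 156 151 148 148 152 157 158 154 149 146 141 132 123 116 109 102  97  94
157 158 161 166 167 164 160 156 149 144 145 156 164 169 164 155 149 147 144 143 140 132 124 115 105
171 170 169 167 162 154 145 139 132 131 143 160 172 176 169 156 139 134 138 143 147 148 145 140 130
174 172 166 156 147 141 136 135 130 129 144 163 175 177 173 159 140 126 124 128 135 145 152 154 151
173 166 154 142 136 141 150 152 142 129 139 157 169 173 170 160 145 133 123 118 120 131 144 154 157
167 157 145 139 141 153 167 168 149 128 131 146 158 163 161 154 144 135 128 122 119 120 130 144 155
161 149 142 145 154 165 171 163 140 115 118 133 144 149 149 146 144 145 139 129 122 119 119 131 145
155 143 142 153 168 173 164 145 117  94 100 114 126 132 133 134 146 161 161 146 127 119 116 121 133
154 144 145 163 179 178 160 132 100  81  84  95 105 112 114 123 148 172 178 162 136 117 116 117 126
155 148 153 171 185 184 165 132  97  79  81  87  93  99 106 122 155 180 185 172 144 118 11
[... 2949 characters left out ...]
207 185 159 157 124 119 142 152 134
145 138 108  92 105 133 166 175 179 193 211 206 206 205 206 195 171 158 159 134 122 140 154 147 107
138 151 124 108  91  97 127 160 180 179 185 183 170 158 164 181 173 158 133 119 127 140 158 128 103
116 135 143 123 112  98  97 116 143 164 185 184 176 173 173 171 141 121 117 134 145 151 137 105 110
124 114 141 146 135 135 124 100 104 121 135 140 136 130 124 126 111 113 131 150 164 144 102  98 118
143 114 113 139 152 143 127  97  89  93  92  91  92  96 103 103 121 136 146 158 139 105  90 109 148
151 139 117 107 133 151 153 128 113 109 109 104 118 123 122 126 141 157 144 120 104 101 124 138 170
[[271.1, 254.9], [271.3, 239.5], [278.9, 247.3], [263.4, 247.1]]
```

The washer ring fits the seated position in both views: centre (271,246.5) against a predicted (271.3,247.2) in the top view, lower edge at row 173 as predicted in the scene view. Handing in.

```bash
python3 -c "
from h import *
print(ticket.hand_in())"
```

```text
the job is handed in; nothing more can be done
None
```

The job is handed in at about 40 s: inner bearing, hub, outer bearing and washer are on the spindle in order, each looked fully home in the camera checks, and nothing is held; the hand-in returned no verdict.

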